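# Dock a tube rack past the sea gate

### The arm

A 6-joint arm with a two-finger parallel gripper is mounted at the origin on the work surface. World frame = base frame: x ahead of the robot, y to its left, z up, the work surface at z = 0. Lengths are in m, angles in rad, forces in N, time in s.
With the tool pointing down it reaches from about 0.35 to 0.775 m from the base axis. Payload 5.5 kg.
Tool frame: the origin (TCP) lies on the centre line of the jaws, within the pads' length; the fingertips stand 11 mm ahead of it and the grasp point (between the pads) lies 8 mm behind it (env.tip_extent is the distance from the TCP to the fingertips, in m); z points along the fingers, y is the line along which they close (so a half turn about z gives the same grasp; the last joint's range is limited). The gripper opens to 85 mm and grips with 20 to 120 N. Pads are 22 mm wide; open, the fingers measure 114 mm over their backs; the gripper's body (76 mm by 85 mm) begins 54 mm behind the grasp point. The pads swing forward as they close: fully open they stand 13 mm farther back than shut.
Start: joints at [-1.359, 0.313, 0.046, 1.304, 0, 1.431], TCP at [0.198, -0.54, 0.242] pointing down, gripper open.
Joint ranges: [-2.76, 2.76], [-0.86, 1.69], [-1.03, 1.26], [-2.2, 2.34], [-1.47, 1.5], [-3.14, 3.14]. Speed limits (rad/s): [2.57, 2.57, 3.14, 3.14, 3.14, 3.14].

### API

Orientations are given as a unit quaternion [w, x, y, z].
In Python, from workcell import env gives the robot as it stands.
- The arm moves only by the shell command python3 -m jog 'ROWS' [FORCE]. ROWS is JSON, a list of rows, each a list of 5 numbers: the gripper's target within -1 to 1 (shut at 1, half-way at 0, fully open at -1), then the shift along the tool's x, y, z in m, then the turn about the tool's z in degrees. In form: [[fingers, tx, ty, tz, turn], ...]. A call has 1 to 5 rows; each row shifts and turns the commanded pose from where the row before left it, along the tool's axes as they then stand; what a row does not reach is not made up. A row lasts 1/12 s, in which the tool goes at most 41.7 mm and 7.16 degrees, less where a joint would pass 70% of its speed; a pose out of reach is approached as far as the arm can. A call is refused whole if a number of a shift passes 0.0417 or a number of a turn 7.16, either way. A call with a gripper value outside its range is refused whole. The fingers move at their own pace and stop on an object; FORCE is the grip in N (left out, the last holds). Time passes only in rows, so rows that do not move let the fingers close. It gives the time, the measured TCP pose, the force, the opening and the grip force at its end, in the units of the state.
- env.get_state(): the state, without advancing time (a new reading comes with each control period).
- env.read_camera(name): name is "side" or "top" or "wrist"; returns a dict with "img" (400x640x3 uint8, red, green, blue), "fov_y" (degrees; the focal length in pixels is half the picture's height over the tangent of half this angle, whatever the lens; pixels are square), "cx", "cy" (the principal point, pixels), "T" (4x4, takes a point from camera to world coordinates). Camera axes: x right, y up, looking along -z (the intrinsics and any distortion apply to the point x, -y, -z); pixel columns grow to the right and rows downward; lengths in m; the calibration is good to about 2 mm. A picture is of the moment at which its call begins. There is no depth.
- env.hand_in(): hands the job in; it is judged then, once.
The state is a dict: "clock": time; "joint_pos": joint angles; "qvel": joint speeds; "tau": joint torques, N m; "tcp_pos": TCP position; "orientation": TCP orientation; "wrist_force": force on the tool from outside, world axes, zero at the start; "ft_torque": the same for the moment, N m; "finger_gap": finger opening in m; "grip_force": force on a finger pad.
Only numpy, scipy, OpenCV 4.12 (cv2) and the standard library are available. Lean on these libraries where they do the work, as an engineer would, in place of code of your own. Each camera call takes 0.05 s, during which the arm holds its last target. There are 200 camera calls.

### The job

Load the blue tube rack into the end bay of the sea-fast dock: press the yellow bar down with one fingertip and keep it down, so that the red gate stays sunk, while you push the rack along the chute with the other finger until the whole rack is past the gate; then let the bar come up so that the gate closes behind it. Only touch and push: do not grasp, lift or tip the rack, never let the gate and the rack press on each other, and leave the other things on the bench where they stand.

Things in the scene. Friction and masses are not known exactly. Their poses are not given: they have to be found in the camera images.
- dock: Aluminium chute, fixed to the bench on a grey base plate. Origin at bench level under the gate's middle; +x is the way the rack is pushed, +y the side of the yellow bar. Chute floor 75 mm above the bench, x = -260 to +147 mm; guide walls' inner faces at y = +-35 mm, 5 mm thick, tops 93 mm above the bench. Two axle posts at x = -225 and +55, y = +150 mm, 105 mm tall. The entry end (-x) is open.
- gate_slot (a point): Middle of the 18 mm slot across the chute floor (dock x = 0), at floor level, where the red gate plate stands up. Plate 8 mm thick (x = -4 to +4 mm), y = -20 to +20 mm, 17.5 mm above the floor when shut; it hangs on an arm beneath the floor from the axle. Above 93 mm over the bench the fingers' way along the chute is free but for rack and bar.
- end_stop (a point): Foot of the blue end stop's face, at floor level: dock x = +147 mm, y = 0; the stop's top is 39 mm above the chute floor. The bay for the rack lies between gate and stop.
- gate (a joint): Angle of the sprung gate, rad: 0 = up (shut), 0.28 = bar at its bottom stop. Axle parallel to dock x at y = +150 mm, 85 mm above the bench; it carries bar and gate. Pressing the bar anywhere sinks the gate: wholly under the floor above 0.14, 8 mm below it at 0.2. About 3 N on the bar starts it, 5 to 6 N holds it down, more with rubbing; let go, it springs shut. The rack cannot push the gate open.
- bar_start (a point): Top face of the yellow press bar, middle of its width, at its entry end. The bar runs along dock x from -245 to +55 mm, 20 mm wide, 8 mm thick. Height of its top above the bench and y of its middle line: gate shut 124 mm, y = +75 mm; at 0.14 rad 113 mm, +70 mm; at 0.2 rad 108 mm, +69 mm; fully down 102 mm, +67 mm.
- bar_end (a point): The same point at the bar's other end (+x, 55 mm past the gate's middle).
- rack: Blue tube rack, 110 mm long (its x, along the chute), 64 mm wide, 0.25 kg, loose; six capped tubes are fixed in it. Origin at the middle of its underside; its x is the travel direction. Its end faces are flat, full-width plates at x = +-55 mm, from its underside to 65 mm above it; the caps reach 77 mm. It stands on the chute floor before the gate with about 3 mm of play to each wall.
- green_bottle: Bystander: clear bottle, green cap, 50 mm wide, 115 mm tall, origin under its centre.
- orange_jar: Bystander: white jar, orange lid, 52 mm wide, 75 mm tall, origin under its centre.
- beaker: Bystander: glass beaker 64 mm wide, 80 mm tall, origin under its centre.
- blue_bottle: Bystander: glass bottle, blue cap, 60 mm wide, 130 mm tall, origin under its centre.
- grey_bin: Bystander: open grey bin 200 x 150 x 90 mm, origin under its centre.
- white_tray: Bystander: open white tray 220 x 160 x 40 mm, origin under its centre.
- spatula: Bystander: spatula 180 mm long lying on the bench, origin on the bench under its middle.

How it is judged:
By the outcome, as a careful person would: the job done as asked, in the order asked, and still so for the second after the job is handed in, with the robot touching nothing.
It also fails if it takes over 45 s, if anything falls off the work surface, if the arm or the gripper's body presses on something with over 40 N, if the wrist force passes 120 N, or if a joint passes its speed limit or range.

## Working session

There is one attempt and no reset: what is moved stays moved. The work goes in short steps, Python scripts to look and compute and a shell command to move; the robot and the scene stay as the last step left them, time stands still between calls to the robot, and variables do not carry over. Pictures are saved under pics/ and viewed, at most 10 in all, crops included, and the job is handed in when it is done.

```bash
mkdir -p pics; ls
python3 - <<'E'
from workcell import env
import cv2,json
s=env.get_state(); print(s['tcp_pos'],s['orientation'],s['finger_gap'],s['clock'])
for n in ['top','side']:
    c=env.read_camera(n); cv2.imwrite(f'pics/{n}0.png',c['img'][:,:,::-1])
    print(n,c['fov_y'],c['cx'],c['cy'],c['T'],[k for k in c])
E
```

```text
pics
[ 0.19803759 -0.53928634  0.24137862] [-9.38895622e-04  9.84567058e-01  1.75005218e-01 -2.27682675e-05] 0.0852440374545625 0.0
top 42.62038535960312 323.33138348913667 191.58215921604148 [[ 0.01991402  0.99634508 -0.08306567  0.41284547]
 [-0.9996107   0.01821747 -0.02113247 -0.02859501]
 [-0.01954199  0.08345417  0.99631999  1.48868756]
 [ 0.          0.          0.          1.        ]] ['img', 'fov_y', 'cx', 'cy', 'T']
side 53.27628095860546 316.7318156360476 197.01236614576317 [[-0.81784346  0.37279779 -0.43835361 -0.07391325]
 [-0.57538817 -0.54008911  0.61419232  0.82273434]
 [-0.00778047  0.75453665  0.65621179  0.9789126 ]
 [ 0.          0.          0.          1.        ]] ['img', 'fov_y', 'cx', 'cy', 'T']
```

View pics/top0.png

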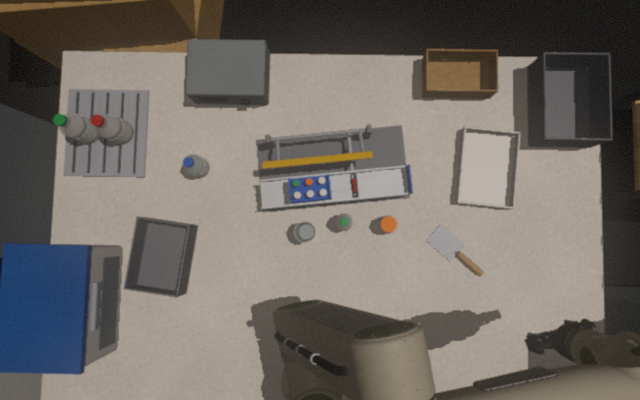

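View pics/side0.png

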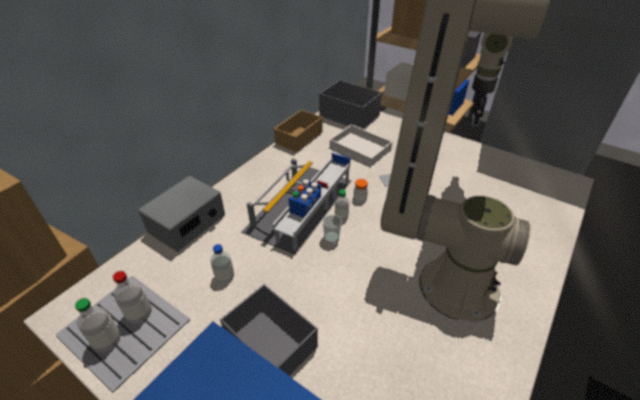

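The top view shows the dock at px (257–412, 125–210): bar from (263,164) to (373,155), gate near (354,185), and the end stop at (409,180). The rack is at (290–330, 177–202). Travel runs to the image right, which is about world −y. I'll enlarge this area.

Run:
```python
import cv2
i=cv2.imread('pics/top0.png')[120:215,250:420]
cv2.imwrite('pics/crop0.png',cv2.resize(i,None,fx=4.7,fy=4.7,interpolation=cv2.INTER_CUBIC))
```

```text
(no output)
```

View pics/crop0.png

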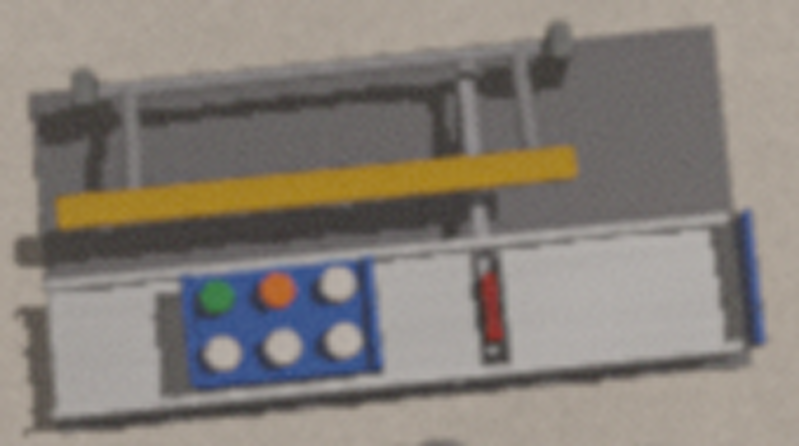

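The crop shows the bar from (57,213) to (577,162), the gate top at (492,307), the stop top at (750,278), post tops at about (83,80) and (560,32), and the rack's top ends at (190,333) and (375,316). Next I fit the dock pose to these.

```bash
cat > h.py <<'E'
import numpy as np
from workcell import env
def ray(c,u,v,z):
    f=200/np.tan(np.radians(c['fov_y']/2)); T=np.array(c['T'])
    d=T[:3,:3]@np.array([(u-c['cx'])/f,-(v-c['cy'])/f,-1]); o=T[:3,3]
    return o+d*(z-o[2])/d[2]
def proj(c,p):
    f=200/np.tan(np.radians(c['fov_y']/2)); T=np.array(c['T'])
    q=T[:3,:3].T@(np.array(p)-T[:3,3]); return np.array([c['cx']+f*q[0]/-q[2],c['cy']-f*q[1]/-q[2]])
E
python3 - <<'E'
from h import *
from scipy.optimize import least_squares
c=env.read_camera('top')
P=[((57,213),(-.245,.075,.124)),((577,162),(.055,.075,.124)),((492,307),(0,0,.0925)),((83,76),(-.225,.15,.105)),((560,32),(.055,.15,.105)),((750,278),(.150,0,.114))]
W=[];D=[]
for (u,v),d in P:
    W.append(ray(c,250+(u+.5)/4.7-.5,120+(v+.5)/4.7-.5,d[2])[:2]);D.append(d[:2])
W=np.array(W);D=np.array(D)
R=lambda t:np.array([[np.cos(t),-np.sin(t)],[np.sin(t),np.cos(t)]])
r=least_squares(lambda p:((D@R(p[2]).T+p[:2])-W).ravel(),[.45,-.1,-1.5],loss='soft_l1',f_scale=.003)
print(r.x,np.degrees(r.x[2]));print(np.round(r.fun.reshape(-1,2)*1000,1))
p=r.x
for u,v in [(190,333),(375,316)]:
    w=ray(c,250+(u+.5)/4.7-.5,120+(v+.5)/4.7-.5,.140)[:2]; print('rack',(w-p[:2])@R(p[2]))
for d in [(-.245,.067),(.055,.067),(-.2,0),(.147,0)]: 
    w=R(p[2])@d+p[:2];print(d,w,np.hypot(*w))
np.save('dock.npy',p)
E
```

```text
[ 0.5504163  -0.08245524 -1.46185235] -83.75796995821355
[[ 2.8  1.8]
 [ 1.   0.2]
 [ 1.4  0.8]
 [-3.7  0.1]
 [-3.7 -1. ]
 [ 0.5 -2.1]]
rack [-0.17214712 -0.00506636]
rack [-0.06764036 -0.00494188]
(-0.245, 0.067) [0.59038058 0.16837709] 0.6139218764717711
(0.055, 0.067) [ 0.62299916 -0.12984435] 0.6363862868740741
(-0.2, 0) [0.52867058 0.11635906] 0.5413243093098099
(0.147, 0) [ 0.5663994  -0.22858374] 0.6107854029759644
```

The fit is good to about 3 mm, apart from the post tops, which are hard to pick. The rack must lie within ±3 mm, so the dock's middle sits about 2 mm lower in world x. I'll turn the tool so its y axis lies along dock +y (tool x = dock −x, −76° turn) and half-close the fingers, so one lands on the bar and the other in mid-chute.

```bash
python3 -m jog '[[-0.3,0,0,0,-7],[-0.3,0,0,0,-7],[-0.3,0,0,0,-7],[-0.3,0,0,0,-7],[-0.3,0,0,0,-7]]' 20; python3 -m jog '[[-0.3,0,0,0,-7],[-0.3,0,0,0,-7],[-0.3,0,0,0,-7],[-0.3,0,0,0,-7],[-0.3,0,0,0,-7]]'; python3 -m jog '[[-0.3,0,0,0,-6],[-0.3,0,0,0,0]]'
cat >> h.py <<'E'
from scipy.spatial.transform import Rotation as Ro
def dk(): 
    p=np.load('dock.npy'); return p
def rel(verbose=True):
    s=env.get_state(); p=dk(); c,n=np.cos(p[2]),np.sin(p[2]); M=np.array([[c,-n],[n,c]])
    q=np.roll(s['orientation'],-1); R=Ro.from_quat(q).as_matrix()
    d=M.T@(np.array(s['tcp_pos'][:2])-p[:2])
    f=M.T@np.array(s['wrist_force'][:2])
    print('t %.2f dock xy %.1f %.1f z %.1f tipz %.1f | yaw err %.2f tilt %.2f gap %.1f F %.1f %.1f %.1f'%(s['clock'],d[0]*1e3,d[1]*1e3,s['tcp_pos'][2]*1e3,(s['tcp_pos'][2]-env.tip_extent)*1e3,np.degrees(np.arctan2(R[1,0],R[0,0])-p[2])-180,np.degrees(np.arccos(-R[2,2])),s['finger_gap']*1e3,f[0],f[1],s['wrist_force'][2]),'ext',env.tip_extent)
    return d,R
E
python3 - <<'E'
from h import *
p=dk(); p[0]-=.0017; np.save('dock.npy',p)
rel(); print(env.get_state()['joint_pos'])
E
```

```text
clock: 0.57
tcp_pos: [0.1981, -0.5396, 0.2419]
orientation: [-0.0, 0.885, 0.466, 0.0]
wrist_force: [-0.6, 0.1, 0.8]
finger_gap: 0.0558
grip_force: 0.0
clock: 0.98
tcp_pos: [0.1981, -0.5396, 0.2419]
orientation: [-0.0, 0.704, 0.71, 0.0]
wrist_force: [-0.5, -0.3, 0.4]
finger_gap: 0.0555
grip_force: 0.0
clock: 1.15
tcp_pos: [0.1981, -0.5396, 0.2419]
orientation: [-0.0, 0.667, 0.745, 0.0]
wrist_force: [0.0, 0.1, -0.0]
finger_gap: 0.0552
grip_force: 0.0
t 1.15 dock xy 416.3 -398.2 z 241.9 tipz 230.9 | yaw err 0.06 tilt 0.04 gap 55.2 F -0.1 0.0 -0.0 ext 0.011
[-1.35858325e+00  3.13545448e-01  4.56274789e-02  1.30357995e+00
  1.06568235e-05  1.02238072e-01]
```

```bash
for i in 1; do python3 -m jog '[[-0.3,0.03,0.021,0,0],[-0.3,0.03,0.021,0,0],[-0.3,0.03,0.021,0,0],[-0.3,0.03,0.021,0,0],[-0.3,0.03,0.021,0,0]]' >/dev/null; python3 -m jog '[[-0.3,0.03,0.021,0,0],[-0.3,0.03,0.021,0,0],[-0.3,0.03,0.021,0,0],[-0.3,0.03,0.021,0,0],[-0.3,0.03,0.021,0,0]]'>/dev/null; python3 -m jog '[[-0.3,0.03,0.021,0,0],[-0.3,0.03,0.021,0,0],[-0.3,0.03,0.021,0,0],[-0.3,0.03,0.021,0,0],[-0.3,0.03,0.021,0,0]]'>/dev/null; python3 -m jog '[[-0.3,0.03,0.021,0,0],[-0.3,0.03,0.021,0,0],[-0.3,0.03,0.021,0,0],[-0.3,0,0,0,0]]'; done
python3 -c "
from h import *
rel()"
```

```text
clock: 2.73
tcp_pos: [0.5183, 0.0425, 0.2419]
orientation: [-0.0, 0.667, 0.745, 0.001]
wrist_force: [-0.6, -0.7, 1.0]
finger_gap: 0.0556
grip_force: 0.0
t 2.73 dock xy -127.5 -16.7 z 241.9 tipz 230.9 | yaw err 0.06 tilt 0.14 gap 55.6 F 0.6 -0.7 1.0 ext 0.011
```

```bash
python3 -m jog '[[-0.3,0.025,0.017,0,0],[-0.3,0.025,0.017,0,0],[-0.3,0.025,0.016,0,0],[-0.3,0,0,0.03,0],[-0.3,0,0,0.03,0]]' >/dev/null; python3 -m jog '[[-0.3,0,0,0,0],[-0.3,0,0,0,0]]'
python3 - <<'E'
from h import *
import cv2
rel()
for n in ['wrist','side','top']:
    c=env.read_camera(n); cv2.imwrite(f'pics/{n}1.png',c['img'][:,:,::-1])
    if n=='side':
        i=c['img'][140:260,220:380,::-1]; cv2.imwrite('pics/side1c.png',cv2.resize(i,None,fx=5,fy=5,interpolation=cv2.INTER_CUBIC))
    if n=='wrist': print(c['T'],c['fov_y'],c['cx'],c['cy'])
E
```

```text
clock: 3.32
tcp_pos: [0.556, 0.1173, 0.1808]
orientation: [-0.002, 0.669, 0.743, -0.002]
wrist_force: [0.8, -0.2, 1.2]
finger_gap: 0.0558
grip_force: 0.0
t 3.32 dock xy -197.8 29.0 z 180.8 tipz 169.8 | yaw err -0.19 tilt 0.28 gap 55.8 F 0.3 0.8 1.2 ext 0.011
[[ 0.9943246  -0.10326493 -0.02559179  0.54889906]
 [ 0.10623955  0.95103501  0.29025086  0.19182945]
 [-0.00563405 -0.29132243  0.95660833  0.31298749]
 [ 0.          0.          0.          1.        ]] 67.82467049115007 320.2459785006512 193.76660469567696
```

View pics/wrist1.png

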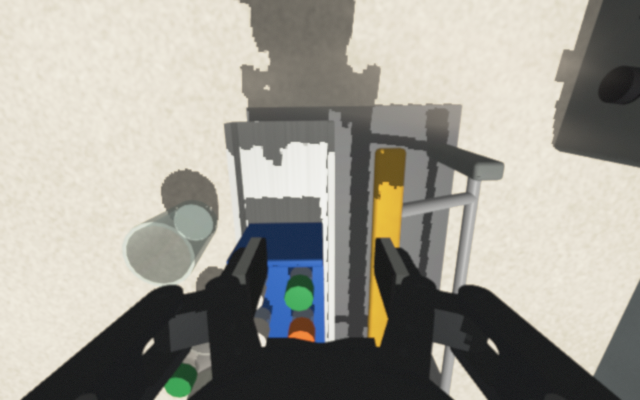

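View pics/side1c.png

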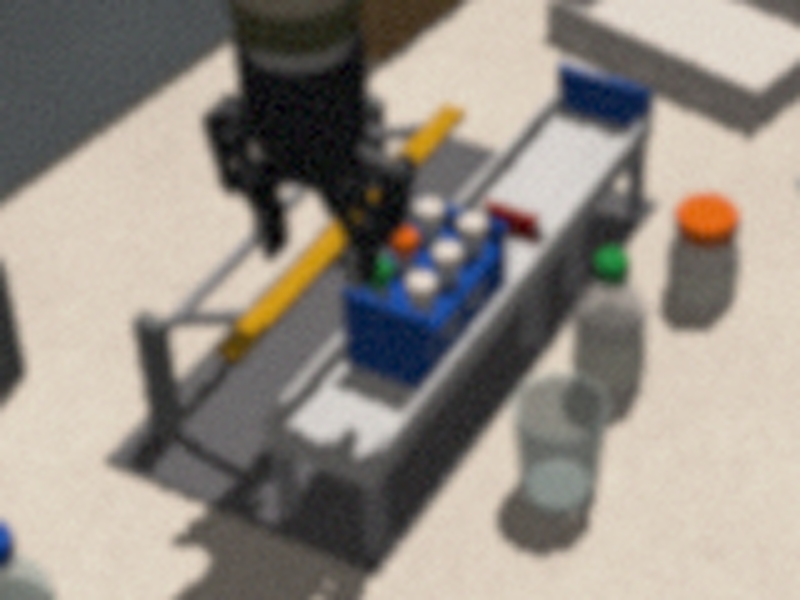

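The wrist picture shows the rack's rear face from its floor edge (row ~225) to its top edge (row ~262, columns 237–325). The bar starts at (391,150), the chute walls are at columns ~235–330, and the fingertips are near row 240. I'll check these against the dock frame.

Run:
```python
from h import *
c=env.read_camera('wrist'); p=dk(); M=np.array([[np.cos(p[2]),-np.sin(p[2])],[np.sin(p[2]),np.cos(p[2])]])
for n,u,v,z in [('rack rear top',280,262,.14),('rear bot L',250,224,.075),('rear bot R',322,224,.075),('bar start',391,150,.124),('bar mid',386,250,.124),('wall L outer',226,124,.093),('wall R outer',337,122,.093),('R wall inner top',328,222,.093)]:
    print(n,np.round(((ray(c,u,v,z)[:2]-p[:2])@M)*1e3,1))
d,R=rel()
s=env.get_state();t=np.array(s['tcp_pos'])
for g in (.0279,): 
  for sg in (-1,1): print(proj(c,t+R@[0,sg*g,.011]))
```

```text
rack rear top [-170.9    5.1]
rear bot L [-171.1  -29.5]
rear bot R [-170.9   33.6]
bar start [-243.    77.9]
bar mid [-171.2   79.1]
wall L outer [-257.7  -36.9]
wall R outer [-258.9   44.4]
R wall inner top [-180.2   38.3]
t 3.52 dock xy -197.3 31.9 z 184.5 tipz 173.5 | yaw err -0.16 tilt 0.20 gap 55.6 F 0.5 0.3 0.5 ext 0.011
[267.97948181 249.78832022]
[372.60557213 249.90836483]
```

The wrist view puts the dock about 3 mm further along +y than the top view did, so I'll split that. I'm shifting +4 mm in y and −4 mm in dock x, then lowering in stages.

```bash
python3 -m jog '[[-0.3,0.004,0.004,0.01,0],[-0.3,0,0,0.02,0],[-0.3,0,0,0.01,0],[-0.3,0,0,0,0],[-0.3,0,0,0,0]]' >/dev/null;python3 -m jog '[[-0.3,0,0,0,0],[-0.3,0,0,0,0]]' >/dev/null
python3 -c "
from h import *
rel()"
python3 -m jog '[[-0.3,0,0,0.005,0],[-0.3,0,0,0.005,0],[-0.3,0,0,0.005,0],[-0.3,0,0,0,0],[-0.3,0,0,0,0]]' >/dev/null
python3 -c "
from h import *
rel()"
```

```text
t 4.10 dock xy -201.8 35.4 z 143.2 tipz 132.2 | yaw err -0.09 tilt 0.09 gap 55.7 F 0.4 0.1 1.2 ext 0.011
t 4.52 dock xy -201.8 34.1 z 127.1 tipz 116.1 | yaw err -0.09 tilt 0.06 gap 55.7 F -0.1 -3.3 4.1 ext 0.011
```

```bash
python3 -m jog '[[-0.3,0,0,0.004,0],[-0.3,0,0,0.004,0],[-0.3,0,0,0.003,0],[-0.3,0,0,0,0],[-0.3,0,0,0,0]]' >/dev/null
python3 - <<'E'
from h import *
import cv2
rel()
c=env.read_camera('wrist'); cv2.imwrite('pics/w2.png',c['img'][:,:,::-1])
c=env.read_camera('side'); i=c['img'][140:260,220:380,::-1]; cv2.imwrite('pics/s2.png',cv2.resize(i,None,fx=5,fy=5,interpolation=cv2.INTER_CUBIC))
E
```

```text
t 4.93 dock xy -201.8 32.6 z 116.0 tipz 105.0 | yaw err -0.08 tilt 0.23 gap 55.6 F 1.1 -8.0 6.3 ext 0.011
```

View pics/w2.png

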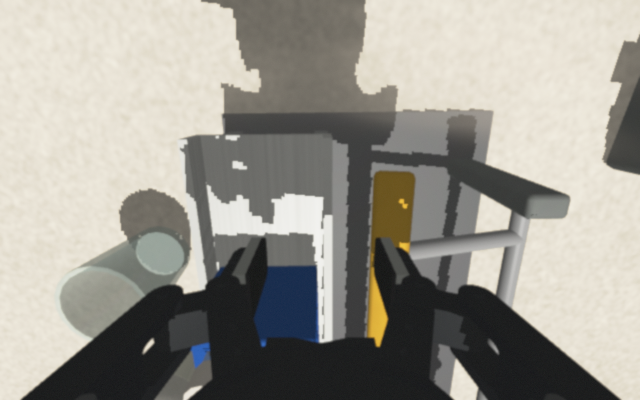

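View pics/s2.png

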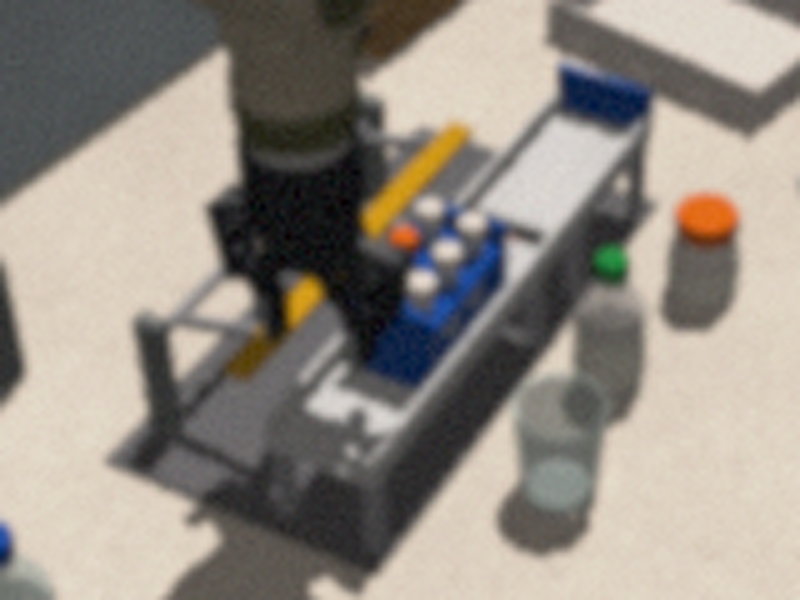

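The gate is sunk: no red shows in the slot at about (525,230). The bar finger sits on the bar with 6 N, and the other finger is behind the rack with its tip at 105 mm. I'll relieve the sideways load by 2 mm and start pushing (tool −x = dock +x).

```bash
python3 -m jog '[[-0.3,-0.003,-0.002,0.001,0],[-0.3,-0.004,0,0,0],[-0.3,-0.004,0,0,0],[-0.3,-0.004,0,0,0],[-0.3,-0.004,0,0,0]]' >/dev/null
python3 -c "
from h import *
rel()"
python3 -m jog '[[-0.3,-0.004,0,0,0],[-0.3,-0.004,0,0,0],[-0.3,-0.005,0,0,0],[-0.3,-0.005,0,0,0],[-0.3,-0.005,0,0,0]]' >/dev/null
python3 -c "
from h import *
rel()"
```

```text
t 5.45 dock xy -183.0 33.3 z 115.8 tipz 104.8 | yaw err -0.07 tilt 0.11 gap 55.6 F -4.7 -0.5 5.4 ext 0.011
t 5.87 dock xy -160.1 33.3 z 115.8 tipz 104.8 | yaw err -0.07 tilt 0.13 gap 55.6 F -6.7 -1.1 5.8 ext 0.011
```

```bash
python3 -m jog '[[-0.3,-0.005,0,0,0],[-0.3,-0.005,0,0,0],[-0.3,-0.005,0,0,0],[-0.3,-0.005,0,0,0],[-0.3,-0.005,0,0,0]]' >/dev/null
python3 - <<'E'
from h import *
import cv2
rel()
c=env.read_camera('side'); i=c['img'][140:260,220:380,::-1]; cv2.imwrite('pics/s3.png',cv2.resize(i,None,fx=5,fy=5,interpolation=cv2.INTER_CUBIC))
E
```

```text
t 6.28 dock xy -135.0 33.2 z 115.8 tipz 104.8 | yaw err -0.07 tilt 0.12 gap 55.4 F -6.0 -0.3 6.4 ext 0.011
```

View pics/s3.png

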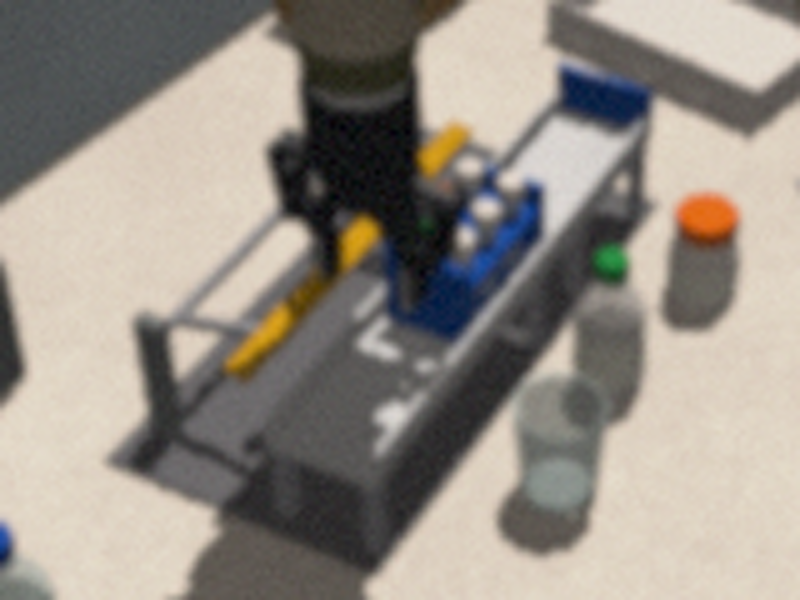

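The rack stands upright and is following the finger, with its front now near the slot at about (540,190). Forces are steady, so I'll keep pushing.

```bash
python3 -m jog '[[-0.3,-0.005,0,0,0],[-0.3,-0.005,0,0,0],[-0.3,-0.005,0,0,0],[-0.3,-0.005,0,0,0],[-0.3,-0.005,0,0,0]]' >/dev/null
python3 -c "
from h import *
rel()"
python3 -m jog '[[-0.3,-0.005,0,0,0],[-0.3,-0.005,0,0,0],[-0.3,-0.005,0,0,0],[-0.3,-0.005,0,0,0],[-0.3,-0.005,0,0,0]]' >/dev/null
python3 -c "
from h import *
rel()"
```

```text
t 6.75 dock xy -110.1 33.0 z 115.7 tipz 104.7 | yaw err -0.07 tilt 0.11 gap 55.9 F -6.5 -0.4 6.6 ext 0.011
t 7.17 dock xy -85.1 32.9 z 115.7 tipz 104.7 | yaw err -0.07 tilt 0.11 gap 55.5 F -6.7 -0.1 5.9 ext 0.011
```

```bash
python3 -m jog '[[-0.3,-0.005,0,0,0],[-0.3,-0.005,0,0,0],[-0.3,-0.005,0,0,0],[-0.3,-0.005,0,0,0],[-0.3,-0.005,0,0,0]]' >/dev/null
python3 -c "
from h import *
rel()"
python3 -m jog '[[-0.3,-0.005,0,0,0],[-0.3,-0.005,0,0,0],[-0.3,-0.005,0,0,0],[-0.3,-0.005,0,0,0],[-0.3,-0.005,0,0,0]]' >/dev/null
python3 -c "
from h import *
rel()"
```

```text
t 7.58 dock xy -60.1 32.8 z 115.7 tipz 104.7 | yaw err -0.07 tilt 0.11 gap 54.9 F -6.6 -0.3 5.8 ext 0.011
t 8.00 dock xy -35.2 32.7 z 115.7 tipz 104.7 | yaw err -0.07 tilt 0.11 gap 55.2 F -7.0 0.7 7.0 ext 0.011
```

```bash
python3 -m jog '[[-0.3,-0.005,0,0,0],[-0.3,-0.005,0,0,0],[-0.3,-0.005,0,0,0],[-0.3,-0.005,0,0,0],[-0.3,-0.005,0,0,0]]' >/dev/null
python3 -c "
from h import *
rel()"
python3 -m jog '[[-0.3,-0.005,0,0,0],[-0.3,-0.005,0,0,0],[-0.3,-0.005,0,0,0],[-0.3,-0.005,0,0,0],[-0.3,-0.003,0,0,0]]' >/dev/null
python3 - <<'E'
from h import *
import cv2
rel()
c=env.read_camera('side'); i=c['img'][140:260,220:380,::-1]; cv2.imwrite('pics/s4.png',cv2.resize(i,None,fx=5,fy=5,interpolation=cv2.INTER_CUBIC))
c=env.read_camera('wrist'); cv2.imwrite('pics/w4.png',c['img'][:,:,::-1])
E
```

```text
t 8.42 dock xy -10.2 32.8 z 115.7 tipz 104.7 | yaw err -0.06 tilt 0.13 gap 55.8 F -6.7 -0.5 6.3 ext 0.011
t 8.83 dock xy 13.0 33.0 z 115.8 tipz 104.8 | yaw err -0.08 tilt 0.14 gap 55.5 F -7.2 0.8 7.3 ext 0.011
```

View pics/w4.png

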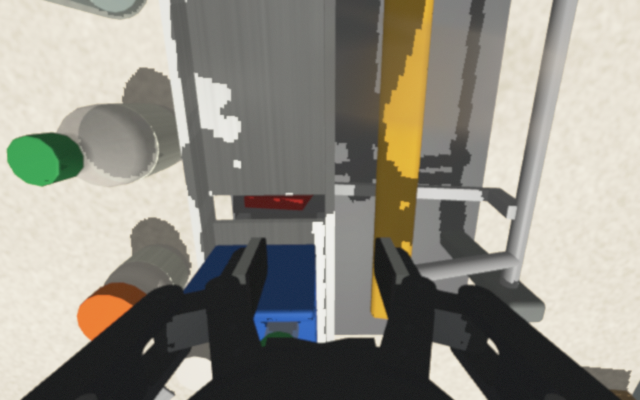

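The slot with the sunk red gate is at rows 195–219, and the rack's rear foot is at row 244. That puts it about 18 mm past the slot's edge, so the whole rack is in the bay. I'll back off 4 mm with the bar still down, then lift slowly.

```bash
python3 -m jog '[[-0.3,0.002,0,0,0],[-0.3,0.002,0,0,0],[-0.3,0,0,-0.003,0],[-0.3,0,0,-0.004,0],[-0.3,0,0,-0.004,0]]' >/dev/null
python3 -m jog '[[-0.3,0,0,-0.005,0],[-0.3,0,0,-0.005,0],[-0.3,0,0,-0.01,0],[-0.3,0,0,-0.02,0],[-0.3,0,0,-0.03,0]]' >/dev/null
python3 -m jog '[[-0.3,0.02,0,-0.03,0],[-0.3,0.03,0,-0.02,0],[-0.3,0.03,0,0,0],[-0.3,0,0,0,0],[-0.3,0,0,0,0]]' >/dev/null
python3 - <<'E'
from h import *
import cv2
rel()
c=env.read_camera('side'); i=c['img'][140:260,220:380,::-1]; a=cv2.resize(i,None,fx=2.5,fy=2.5,interpolation=cv2.INTER_CUBIC)
c=env.read_camera('wrist'); b=cv2.resize(c['img'][:,:,::-1],(400,250))
cv2.imwrite('pics/f.png',np.vstack([a[:,:400],b]))
E
```

```text
t 10.18 dock xy -72.2 32.2 z 247.1 tipz 236.1 | yaw err 0.08 tilt 0.02 gap 56.1 F -0.2 0.1 -0.0 ext 0.011
```

View pics/f.png

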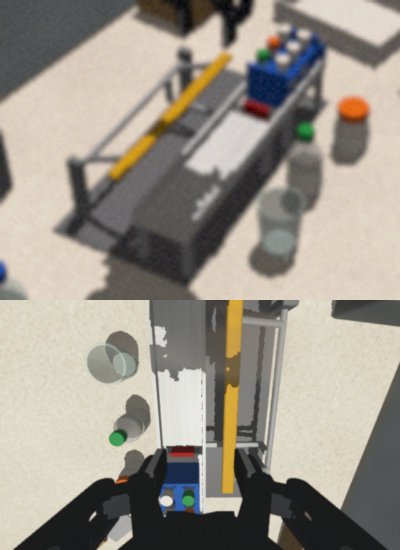

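The gate is up (red at (257,107)) behind the rack, which stands upright in the bay. The bar is up, the bystanders haven't moved and the robot is clear.

```bash
python3 -c "
from workcell import env
print(env.hand_in())"
```

```text
the job is handed in; nothing more can be done
None
```

The rack is fully in the end bay with the gate closed behind it; the bar is up, the robot is clear, and the job was handed in at about 10 s of the 45 s limit.

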